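# Stall the cork cattle of the model farm

### The arm

A 6-joint arm with a two-finger parallel gripper is mounted at the origin on the work surface. World frame = base frame: x ahead of the robot, y to its left, z up, the work surface at z = 0. Lengths are in m, angles in rad, forces in N, time in s.
With the tool pointing down it reaches from about 0.35 to 0.85 m from the base axis. Payload 8.1 kg.
Tool frame: the origin (TCP) lies on the centre line of the jaws, within the pads' length; the fingertips stand tip_extent ahead of it and the grasp point (between the pads) lies 3 mm ahead of it (tip_extent is the distance from the TCP to the fingertips, in m); x points along the fingers, y is the direction in which the jaws open and shut, and the axes are right-handed (so a half turn about x gives the same grasp; the last joint's range is limited). The gripper opens to 85 mm and grips with 20 to 120 N. Pads are 22 mm wide; open, the fingers measure 114 mm over their backs; the gripper's body (76 mm by 85 mm) begins 54 mm behind the grasp point. The pads swing forward as they close: fully open they stand 13 mm farther back than shut.
Start: joints at [-1.212, 0.13, 1.488, -0, 1.523, -0.085], TCP at [0.258, -0.542, 0.253] pointing down, gripper open.
Joint ranges: [-2.96, 2.96], [-0.89, 2.26], [0.02, 2.5], [-1.34, 4.48], [0, 2.73], [-2.66, 2.66]. Speed limits (rad/s): [2.39, 2.39, 2.79, 3.14, 3.14, 3.14].

### API

Orientations are given as a 3x3 rotation matrix whose columns are the frame's x, y, z axes.
In Python, from cell import * gives the robot as it stands.
- The arm moves only by the tool move_arm, never from a script. Its arguments are lists of equal length, an entry for each row: "translation": the shift along the tool's x, y, z in cm, a list of three; "yaw": the turn about the tool's x in rad. In form: {"translation": [[tx, ty, tz], ...], "yaw": [yaw, ...]}. A call has exactly 8 rows; each row shifts and turns the commanded pose from where the row before left it, along the tool's axes as they then stand; what a row does not reach is not made up. A row lasts 1/10 s, in which the tool goes at most 50 mm and 8.59 degrees, less where a joint would pass 70% of its speed; a pose out of reach is approached as far as the arm can. A call is refused whole if a number of a shift passes 5 or a number of a turn 0.15, either way. A call with a gripper value outside its range is refused whole. "gripper" is the finger opening in cm, from 0 to 8.54, set as the call begins (left out, the last holds). The fingers move at their own pace and stop on an object; "squeeze" is the grip in N (left out, the last holds). Time passes only in rows, so rows that do not move let the fingers close, or fill a call up. It gives the time, the measured TCP pose, the force and the opening at its end, in the units of the state.
- state(): the state, without advancing time (a new reading comes with each control period).
- grab_frame(name): name is "scene" or "top" or "wrist"; returns the picture (420x560x3 uint8, red, green, blue); there is no depth.
- camera_info(name): a dict with "K" (3x3 intrinsics, pixels), "cam_to_world" (4x4, takes a point from camera to world coordinates); the wrist camera has in their place "hand_eye" (4x4, takes a point from camera to tool coordinates, whose origin is the TCP and whose axes are the tool frame's). Camera axes: x right, y up, looking along -z (the intrinsics and any distortion apply to the point x, -y, -z); pixel columns grow to the right and rows downward; lengths in m; the calibration is good to about 2 mm. A picture is of the moment at which its call begins: read the wrist's pose just before it. camera_info takes no time and is no camera call.
- job_done(): hands the job in, once; it reports no verdict.
The state is a dict: "time_s": time; "joint_pos": joint angles; "qvel": joint speeds; "effort": joint torques, N m; "tcp_pos": TCP position; "tcp_rot": TCP orientation; "contact_force": force on the tool from outside, world axes, zero at the start; "wrist_torque": the same for the moment, N m; "width": finger opening in m.
Only numpy, scipy, OpenCV 4.12 (cv2) and the standard library are available. Lean on these libraries where they do the work, as an engineer would, in place of code of your own. Each camera call takes 0.05 s, during which the arm holds its last target. There are 200 camera calls.

### The job

Put the three cork cattle of the model farm into their stalls, one after another from the largest to the smallest: the bull into the biggest stall, then the cow into the middle-sized one, then the calf into the smallest. Each must stand on its feet on the floor in the middle of its stall, lined up with it, its head towards the manger. Leave the cork log, the tree and the blue battery box where they are.

Things in the scene. Friction and masses are not known exactly. Their poses are not given: they have to be found in the camera images.
- bull_mid (a point): largest of three model cattle: brown cork body lying level (84 mm long, 38 mm thick), cork head with two horns at one end, four wooden legs within the body's width; 76 mm high. Origin: middle of the body, 43 mm above its feet; x to the head, z up. Nose 68 mm ahead of it, tail 51 mm behind. Loose, under 0.1 kg, grasped across the body; starts on its feet on the table, head away from the robot within 75 degrees
- cow_mid (a point): middle-sized of three model cattle: brown cork body lying level (60 mm long, 30 mm thick), cork head at one end, four wooden legs within the body's width; 56 mm high. Origin: middle of the body, 38 mm above its feet; x to the head, z up. Nose 54 mm ahead of it, tail 39 mm behind. Loose, under 0.1 kg, grasped across the body; starts on its feet on the table, head away from the robot within 75 degrees
- calf_mid (a point): smallest of three model cattle: brown cork body lying level (40 mm long, 24 mm thick), cork head at one end, four wooden legs within the body's width; 49 mm high. Origin: middle of the body, 34 mm above its feet; x to the head, z up. Nose 42 mm ahead of it, tail 29 mm behind. Loose, under 0.1 kg, grasped across the body; starts on its feet on the table, head away from the robot within 75 degrees
- big_stall_manger (a point): biggest stall, fixed, for the bull: floor 110 x 64 mm inside, 3 mm above the table; wooden strips 4 mm thick, tops 11 mm above the table, at both sides and back; dark manger (trough 28 mm deep, 18 mm high) at the head end, away from the robot within 15 degrees. This point: on the floor at the middle of the manger's foot; x out over the manger, z up; the stall's middle is at x = -55 mm
- middle_stall_manger (a point): middle-sized stall, fixed, for the cow: floor 84 x 54 mm inside, 3 mm above the table; wooden strips 4 mm thick, tops 11 mm above the table, at both sides and back; dark manger (trough 28 mm deep, 18 mm high) at the head end, away from the robot within 15 degrees. This point: on the floor at the middle of the manger's foot; x out over the manger, z up; the stall's middle is at x = -42 mm
- small_stall_manger (a point): smallest stall, fixed, for the calf: floor 60 x 46 mm inside, 3 mm above the table; wooden strips 4 mm thick, tops 11 mm above the table, at both sides and back; dark manger (trough 28 mm deep, 18 mm high) at the head end, away from the robot within 15 degrees. This point: on the floor at the middle of the manger's foot; x out over the manger, z up; the stall's middle is at x = -30 mm
- log_mid (a point): bystander: a felled log, a plain cork lying on its side on the table among the cattle, 70 mm long, 30 mm in diameter, with four short twig stubs low at its sides (48 mm wide over the stubs), no head and no legs; origin at its middle, 15 mm above the table, x along it. Loose; not to be moved
- tree: bystander: a model tree, 72 mm high, green cone crown on a cork trunk and a wooden disc 48 mm in diameter; origin at the centre of its underside. Loose; not to be moved
- battery_box: bystander: a flat blue plastic box 55 x 85 x 24 mm with two terminals on top (32 mm high with them); origin at the centre of its underside. Loose; not to be moved
Mind the look-alikes: they are no part of the job. What is shaped like the part that bears bull_mid but turquoise is not meant.

How it is judged:
On the way, in this order (a step that is already met when the one before it is completed fails the run):
1. the bull stands released in the middle of the big stall, head to the manger (x of bull_mid in the frame of big_stall_manger between -0.07 and -0.04 m and y of bull_mid in the frame of big_stall_manger between -0.014 and 0.014 m and z of bull_mid in the frame of big_stall_manger between 0.038 and 0.048 m and x of big_stall_manger in the frame of bull_mid above 0 m and angle between the x axis of bull_mid and the x axis of big_stall_manger, either way round below 0.35 rad and angle between bull_mid's own z axis and vertical below 0.15 rad and contact force between bull and the fingers below 0.05 N and linear speed of bull below 0.02 m/s and angular speed of bull below 0.2 rad/s), for 0.2 s.
2. the cow stands released in the middle of the middle stall, head to the manger (x of cow_mid in the frame of middle_stall_manger between -0.057 and -0.027 m and y of cow_mid in the frame of middle_stall_manger between -0.014 and 0.014 m and z of cow_mid in the frame of middle_stall_manger between 0.033 and 0.043 m and x of middle_stall_manger in the frame of cow_mid above 0 m and angle between the x axis of cow_mid and the x axis of middle_stall_manger, either way round below 0.35 rad and angle between cow_mid's own z axis and vertical below 0.15 rad and contact force between cow and the fingers below 0.05 N and linear speed of cow below 0.02 m/s and angular speed of cow below 0.2 rad/s), for 0.2 s.
3. the calf stands released in the middle of the small stall, head to the manger (x of calf_mid in the frame of small_stall_manger between -0.045 and -0.015 m and y of calf_mid in the frame of small_stall_manger between -0.014 and 0.014 m and z of calf_mid in the frame of small_stall_manger between 0.029 and 0.039 m and x of small_stall_manger in the frame of calf_mid above 0 m and angle between the x axis of calf_mid and the x axis of small_stall_manger, either way round below 0.35 rad and angle between calf_mid's own z axis and vertical below 0.15 rad and contact force between calf and the fingers below 0.05 N and linear speed of calf below 0.02 m/s and angular speed of calf below 0.2 rad/s), for 0.2 s.
At the end, for the whole second after the job is handed in: Bull, cow and calf stand in the big, middle and small stall, homed in that order: body within 15 mm lengthwise and 14 mm sideways of the stall's middle, feet on its floor (5 mm), upright (0.15 rad), head to the manger, lined up (0.35 rad), released, at rest; bystanders within 15 mm of their start (all of step 1 and all of step 2 and all of step 3); the robot touches nothing.
It fails at once if the log is moved by more than 15 mm (distance of log_mid from where it was at the start of the episode above 0.015 m).
It fails at once if the tree is moved by more than 15 mm (distance of tree from where it was at the start of the episode above 0.015 m).
It fails at once if the battery box is moved by more than 15 mm (distance of battery_box from where it was at the start of the episode above 0.015 m).
It also fails if it takes over 102 s, if anything falls off the work surface, if the arm or the gripper's body presses on something with over 40 N, if the wrist force passes 120 N, or if a joint passes its speed limit or range.

## Working session

There is one attempt and no reset: what is moved stays moved. The work goes in short steps, Python scripts to look and compute and a tool call to move; the robot and the scene stay as the last step left them, time stands still between calls to the robot, and variables do not carry over. Pictures are saved under pics/ and viewed, about 12 in all and at most 16, crops included, and the job is handed in when it is done.

Besides the shell and the picture viewer there is one more tool, called after "Call:" as name(argument=value, ...) on one line, values as JSON. move_arm: Moves the arm, as the interface text tells. Its arguments: {"type":"object","properties":{"translation":{"type":"array"},"yaw":{"type":"array"},"gripper":{"type":"number"},"squeeze":{"type":"number"}},"required":["translation","yaw"]}

```bash
ls; mkdir -p pics; python3 - <<'E'
from cell import *
import cv2
for n in ["top","scene"]:
    cv2.imwrite(f"pics/{n}0.png",cv2.cvtColor(grab_frame(n),cv2.COLOR_RGB2BGR)); print(n,camera_info(n))
print(camera_info("wrist")); print(state())
E
```

```text
pics
top {'K': array([[523.5014867 ,   0.        , 282.83928121],
       [  0.        , 523.5014867 , 208.13580778],
       [  0.        ,   0.        ,   1.        ]]), 'cam_to_world': array([[ 0.01686958,  0.9976574 , -0.06629577,  0.51545824],
       [-0.99984923,  0.01710523,  0.00298853, -0.0092649 ],
       [ 0.00411553,  0.06623535,  0.99779554,  1.27561834],
       [ 0.        ,  0.        ,  0.        ,  1.        ]])}
scene {'K': array([[397.64397801,   0.        , 284.46080019],
       [  0.        , 397.64397801, 210.17122777],
       [  0.        ,   0.        ,   1.        ]]), 'cam_to_world': array([[ 0.74473726, -0.53240755,  0.40237869,  0.92314553],
       [ 0.66724786,  0.58309852, -0.46343976, -0.42945076],
       [ 0.01211241,  0.61362718,  0.78950299,  0.75415107],
       [ 0.        ,  0.        ,  0.        ,  1.        ]])}
{'K': array([[306.71013571,   0.        , 281.08613118],
       [  0.        , 306.71013571, 209.335486  ],
       [  0.        ,   0.        ,   1.        ]]), 'hand_eye': array([[ 7.55178555e-04,  3.09315794e-01, -9.50959079e-01,
       
[... 360 characters left out ...]
0,  2.54177393e-05,
        1.52301159e+00, -8.53831252e-02]), 'qvel': array([ 0.00049172, -0.00240139, -0.00258399,  0.00053534, -0.00147166,
       -0.0008059 ]), 'effort': array([ 4.03551476e-04, -5.70952785e+01, -5.01940084e+01, -2.00681425e-04,
        8.13406426e-03, -1.32162736e-04]), 'tcp_pos': array([ 0.25748047, -0.54141149,  0.25231074]), 'tcp_rot': array([[-5.87698786e-04,  4.29352921e-01, -9.03136603e-01],
       [ 1.64136972e-03, -9.03135128e-01, -4.29353288e-01],
       [-9.99998480e-01, -1.73471148e-03, -1.73955463e-04]]), 'contact_force': array([0.08211213, 0.15916877, 0.10902081]), 'wrist_torque': array([-0.04277278,  0.0083508 , -0.07130462]), 'width': 0.08569827656564988}
```

```bash
python3 -c "
import cv2
a=cv2.imread('pics/top0.png');cv2.imwrite('pics/top0b.png',cv2.resize(a,(800,600),interpolation=cv2.INTER_CUBIC))"
```

```text
(no output)
```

View pics/top0b.png

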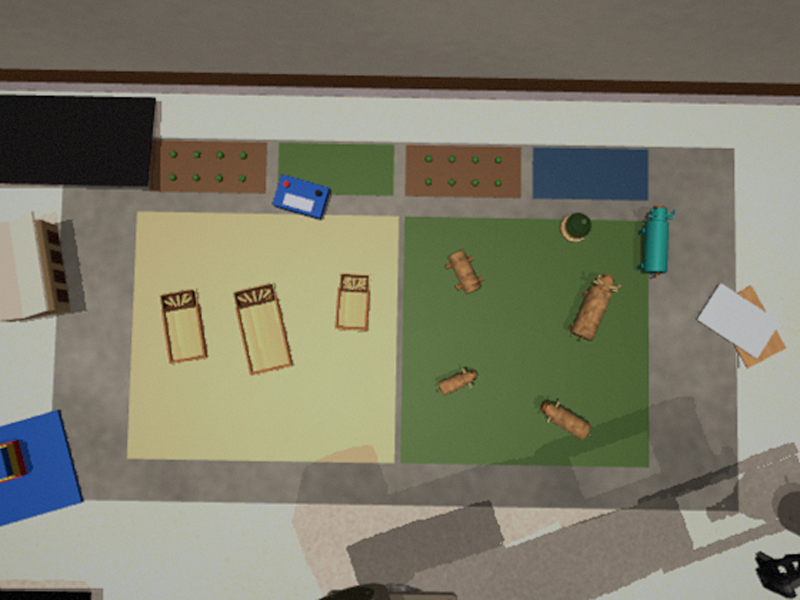

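View pics/scene0.png

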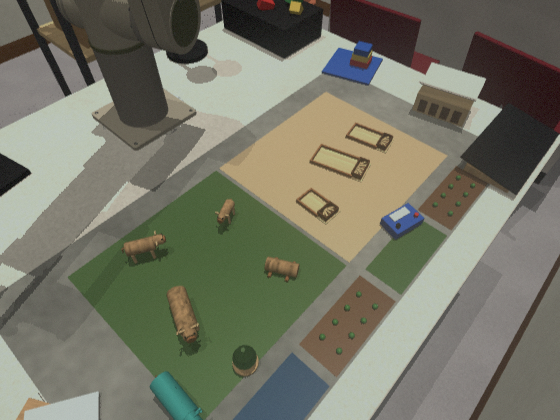

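In the 800x600 top view: the bull is the large brown body with horns at (593,308), head up-right. The cow is at (566,419), head up-left, and the calf at (457,381), head right. The headless one at (464,271) is the log, and the turquoise one at (655,240) is the look-alike. The stalls are big (263,330), middle (185,330) and small (353,303). I'll confirm these in enlarged crops.

```bash
python3 -c "
import cv2
a=cv2.imread('pics/top0.png')
# animals: x 295-475,y165-315 ; stalls x105-265,y185-270
cv2.imwrite('pics/an.png',cv2.resize(a[180:315,295:475],(800,600),interpolation=cv2.INTER_CUBIC))
cv2.imwrite('pics/st.png',cv2.resize(a[175:295,105:265],(800,600),interpolation=cv2.INTER_CUBIC))"
```

```text
(no output)
```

View pics/an.png

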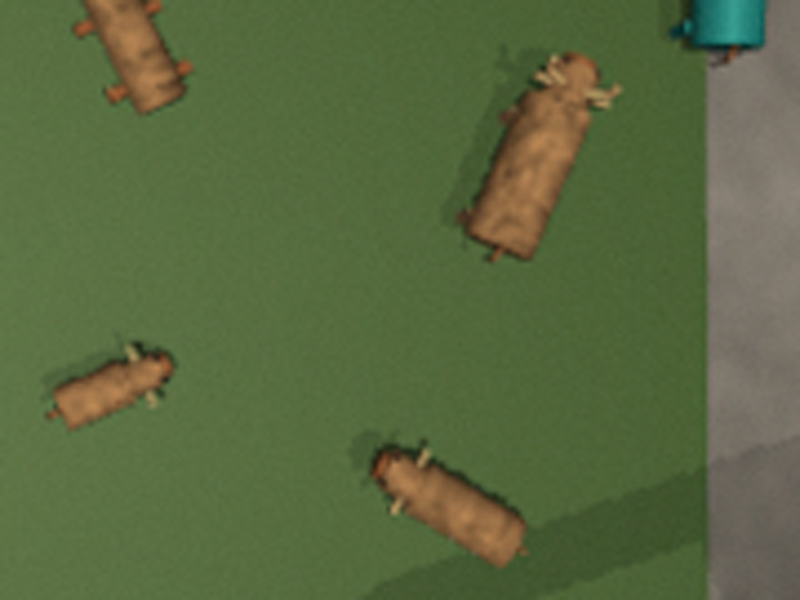

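View pics/st.png

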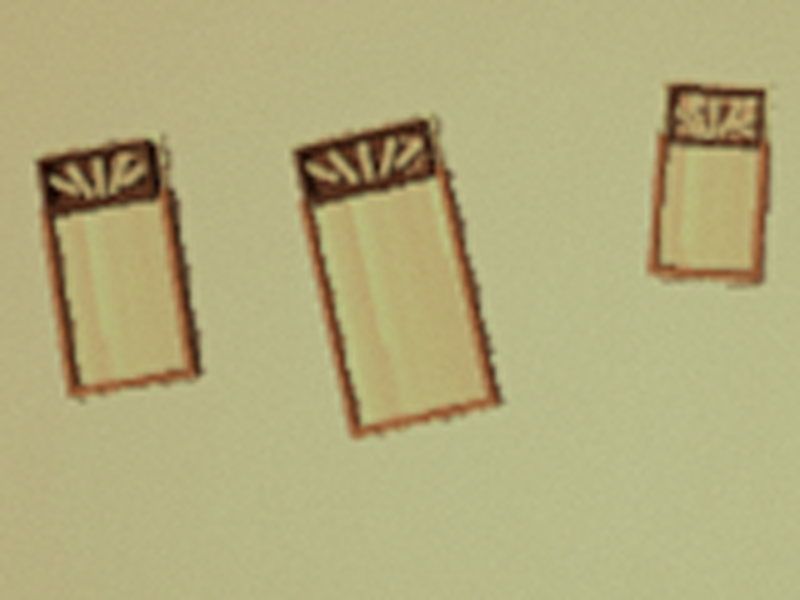

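The crops confirm it. Bull: nose (580,53), tail (495,258), with horns. Cow: nose (376,462), tail (526,550). Calf: nose (172,358), tail (48,415). The log has stubs only. Stall middles in the stall crop: big (401,300), middle (121,292), small (710,208).

```bash
cat > h.py <<'E'
from cell import *
import numpy as np
def pix2w(name,u,v,z):
    i=camera_info(name);T=i["cam_to_world"];d=np.linalg.inv(i["K"])@[u,v,1];d=T[:3,:3]@(d*[1,-1,-1])
    return T[:3,3]+d*(z-T[2,3])/d[2]
an=lambda u,v,z:pix2w("top",295+u/4.444-.5+.11,180+v/4.444-.5+.11,z)
st=lambda u,v,z:pix2w("top",105+u/5-.4,175+v/5-.4,z)
def go(p,yaw,grasp_ahead=0.0):
    """world yaw=heading of animal; jaws across; report tool-frame shift in cm and turn to TCP p"""
    s=state();R=s["tcp_rot"];d=np.array(p)-s["tcp_pos"]
    y=np.array([-np.sin(yaw),np.cos(yaw),0]);t=R.T@y
    a=np.arctan2(t[2],t[1]);a=(a+np.pi/2)%np.pi-np.pi/2
    print("t",s["time_s"],"tcp",s["tcp_pos"].round(4),"shift cm",(R.T@d*100).round(2),"turn",a.round(3),"w",round(s["width"],4),"f",s["contact_force"].round(1),"q",s["joint_pos"].round(2))
E
python3 - <<'E'
from h import *
for n,mid,nose,tail,z in [("bull",(531,170),(580,53),(495,258),.05),("cow",(464,513),(376,462),(526,550),.042),("calf",(99.5,393),(172,358),(48,415),.038)]:
    a=an(*nose,z)-an(*tail,z);print(n,an(*mid,z).round(4),np.arctan2(a[1],a[0]).round(3),np.linalg.norm(a).round(4))
for n,mid,back,far in [("big",(401,300),(427.5,419.5),(363,134)),("mid",(121,292),(136,386),(98,149)),("small",(710,208),(706,278),(717,89))]:
    a=st(*far,.016)-st(*back,.011);print(n,st(*mid,.011).round(4),np.arctan2(a[1],a[0]).round(3),np.linalg.norm(a).round(4))
go((.515,-.24,.2),-.4)
E
```

```text
bull [ 0.5793 -0.3212  0.05  ] -0.39 0.1181
cow [ 0.3985 -0.288   0.042 ] 1.057 0.0908
calf [ 0.4579 -0.0957  0.038 ] -1.126 0.0723
big [0.5315 0.2222 0.011 ] 0.245 0.141
mid [0.5331 0.3572 0.011 ] 0.183 0.1156
small [0.5784 0.0742 0.011 ] -0.04 0.0914
t 0.1 tcp [ 0.2575 -0.5414  0.2523] shift cm [  5.27 -16.16 -36.2 ] turn 0.844 w 0.0857 f [0.1 0.2 0.1] q [-1.21  0.13  1.49  0.    1.52 -0.09]
```

```bash
python3 -c "
from h import *
go((.5793,-.3212,.16),-.39)"
```

```text
t 0.1 tcp [ 0.2575 -0.5414  0.2523] shift cm [  9.25  -6.05 -38.52] turn 0.834 w 0.0857 f [0.1 0.2 0.1] q [-1.21  0.13  1.49  0.    1.52 -0.09]
```

Call:
move_arm(translation=[[0,-0.8,-4.8],[0,-0.8,-4.8],[0,-0.8,-4.8],[0,-0.8,-4.8],[0,-0.8,-4.8],[0,-0.8,-4.8],[0,-0.8,-4.8],[0,-0.5,-4.8]], yaw=[0,0,0,0,0,0,0,0], gripper=8.5, squeeze=20)

```text
time_s: 0.9
tcp_pos: [0.5795, -0.3202, 0.2528]
tcp_rot: [[-0.001, 0.429, -0.903], [0.0, -0.903, -0.429], [-1.0, -0.001, 0.0]]
contact_force: [0.4, -0.2, -0.7]
width: 0.085
```

Call:
move_arm(translation=[[0,0,0],[0,0,0],[0,0,0],[0,0,0],[0,0,0],[0,0,0],[0,0,0],[0,0,0]], yaw=[0.14,0.14,0.14,0.14,0.14,0.13,0,0])

```text
time_s: 1.7
tcp_pos: [0.5781, -0.3218, 0.2528]
tcp_rot: [[-0.001, -0.373, -0.928], [0.0, -0.928, 0.373], [-1.0, -0.0, 0.001]]
contact_force: [-0.8, -0.3, 1.2]
width: 0.085
```

```bash
python3 - <<'E'
from h import *
import cv2
go((.5793,-.3212,.16),-.39)
s=state()
cv2.imwrite('pics/w1.png',cv2.cvtColor(grab_frame("wrist"),cv2.COLOR_RGB2BGR))
# predicted pixel of bull mid
i=camera_info("wrist");H=i["hand_eye"]
for p in [(.5793,-.3212,.043),(.5793+.068*np.cos(.39),-.3212-.068*np.sin(.39),.05),(.5793-.042*np.cos(.39),-.3212+.042*np.sin(.39),.062)]:
    t=s["tcp_rot"].T@(np.array(p)-s["tcp_pos"]);c=H[:3,:3].T@(t-H[:3,3]);q=i["K"]@(c*[1,-1,-1]);print(q[:2]/q[2])
E
```

```text
t 1.7 tcp [ 0.5781 -0.3218  0.2528] shift cm [ 9.28 -0.1  -0.1 ] turn 0.008 w 0.085 f [-0.8 -0.3  1.2] q [-0.59  0.3   1.3   0.    1.55  1.37]
[280.41503043 184.1712302 ]
[280.89739639 120.08916788]
[280.06050122 226.0487826 ]
```

View pics/w1.png

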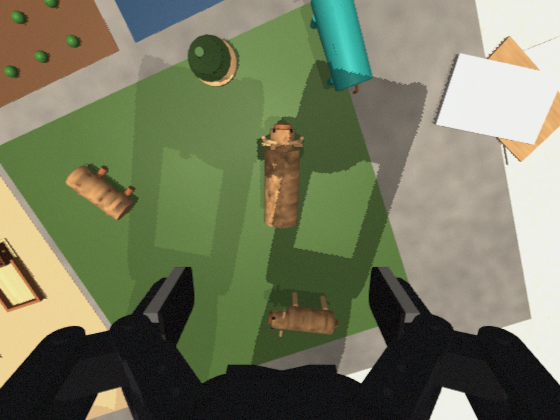

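Wrist view: bull nose (281,125), rear (281,226), matching the predicted (281,120) and (280,226). Descending.

Call:
move_arm(translation=[[3.5,-0.1,-0.1],[3.5,0,0],[3.5,0,0],[3.5,0,0],[3.0,0,0],[2.0,0,0],[1.2,0,0],[0.6,0,0]], yaw=[0,0,0,0,0,0,0,0])

```text
time_s: 2.55
tcp_pos: [0.579, -0.321, 0.0439]
tcp_rot: [[-0.002, -0.375, -0.927], [0.001, -0.927, 0.375], [-1.0, -0.0, 0.002]]
contact_force: [-0.1, 0.3, 0.4]
width: 0.0852
```

Call:
move_arm(translation=[[0,0,0],[0,0,0],[0,0,0],[0,0,0],[0,0,0],[0,0,0],[0,0,0],[0,0,0]], yaw=[0,0,0,0,0,0,0,0], gripper=3.0, squeeze=25)

```text
time_s: 3.35
tcp_pos: [0.5805, -0.322, 0.0471]
tcp_rot: [[0.002, -0.377, -0.926], [-0.001, -0.926, 0.377], [-1.0, 0.0, -0.003]]
contact_force: [-0.6, -0.1, 6.3]
width: 0.0375
```

```bash
python3 -c "
from h import *
go((.5793,-.3212,.13),-.39)"
```

```text
t 3.35 tcp [ 0.5805 -0.322   0.0471] shift cm [-8.29 -0.02  0.12] turn 0.004 w 0.0375 f [-0.6 -0.1  6.3] q [-0.58  0.47  1.47  0.    1.2   1.37]
```

Call:
move_arm(translation=[[-0.8,0,0],[-1.5,0,0],[-2.0,0,0],[-2.0,0,0],[-2.0,0,0],[-1.5,0,0],[-1.0,0,0],[0,0,0]], yaw=[0,0,0,-0.12,-0.13,-0.13,-0.13,-0.12])

```text
time_s: 4.15
tcp_pos: [0.5808, -0.3222, 0.1573]
tcp_rot: [[0.004, 0.247, -0.969], [-0.003, -0.969, -0.247], [-1.0, 0.003, -0.003]]
contact_force: [-0.6, 0.0, -1.1]
width: 0.0373
```

```bash
python3 -c "
from h import *
go((.5315,.2222,.15),.245)"
```

```text
t 4.15 tcp [ 0.5808 -0.3222  0.1573] shift cm [  0.57 -53.97  -8.64] turn 0.004 w 0.0373 f [-0.6  0.  -1.1] q [-0.58  0.36  1.4   0.    1.38  0.74]
```

Call:
move_arm(translation=[[0,-2,-0.4],[0,-3,-0.5],[0,-4,-0.6],[0,-4,-0.6],[0,-4,-0.7],[0,-4,-0.7],[0,-4,-0.7],[0,-4,-0.6]], yaw=[0,0,0,0,0,0,0,0])

```text
time_s: 4.95
tcp_pos: [0.5561, -0.0268, 0.1547]
tcp_rot: [[0.002, 0.241, -0.97], [-0.0, -0.97, -0.241], [-1.0, 0.001, -0.001]]
contact_force: [-0.3, 0.0, -1.3]
width: 0.0373
```

Call:
move_arm(translation=[[0,-4,-0.6],[0,-4,-0.6],[0,-4,-0.6],[0,-4,-0.6],[0,-4,-0.6],[0,-3,-0.5],[0,-1.5,-0.3],[0,-0.5,0]], yaw=[0,0,0,0,0,0,0,0])

```text
time_s: 5.75
tcp_pos: [0.5327, 0.2249, 0.1542]
tcp_rot: [[0.001, 0.243, -0.97], [0.0, -0.97, -0.243], [-1.0, -0.0, -0.001]]
contact_force: [0.6, -0.4, -0.1]
width: 0.037
```

Call:
move_arm(translation=[[0,0,0],[0,0,0],[0,0,0],[0,0,0],[0,0,0],[0,0,0],[0,0,0],[0,0,0]], yaw=[0,0,0,0,0,0,0,0])

```text
time_s: 6.55
tcp_pos: [0.5327, 0.2234, 0.1533]
tcp_rot: [[0.0, 0.241, -0.97], [0.0, -0.97, -0.241], [-1.0, 0.0, -0.0]]
contact_force: [0.1, 0.4, -1.3]
width: 0.0374
```

```bash
python3 -c "
from h import *
go((.5315,.2222,.05),.245)
import cv2
a=cv2.cvtColor(grab_frame('scene'),cv2.COLOR_RGB2BGR)
b=cv2.cvtColor(grab_frame('top'),cv2.COLOR_RGB2BGR)[150:300,90:250]
c=cv2.cvtColor(grab_frame('wrist'),cv2.COLOR_RGB2BGR)
cv2.imwrite('pics/p1.png',np.hstack([cv2.resize(a[70:250,250:450],(400,360)),cv2.resize(c,(400,360))]))"
```

```text
t 6.55 tcp [0.5327 0.2234 0.1533] shift cm [10.33  0.09  0.15] turn -0.001 w 0.0374 f [ 0.1  0.4 -1.3] q [ 0.31  0.14  1.66 -0.    1.34  1.64]
```

View pics/p1.png

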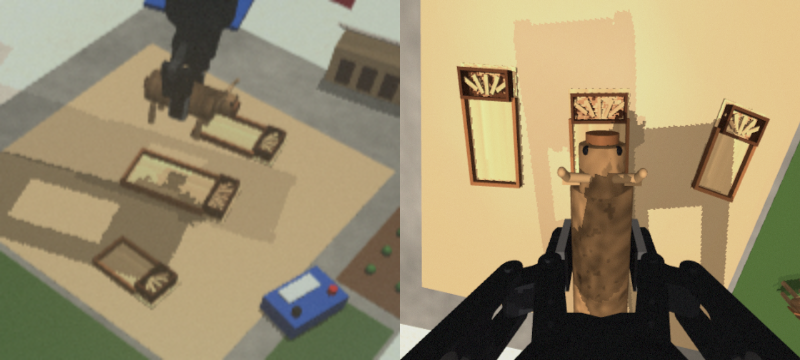

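The bull is held level and lined up, with the manger centred at (600,105) in the right half. Lowering.

Call:
move_arm(translation=[[1.5,0.1,0.15],[2.2,0,0],[2.2,0,0],[1.8,0,0],[1.2,0,0],[0.8,0,0],[0.4,0,0],[0,0,0]], yaw=[0,0,0,0,0,0,0,0])

```text
time_s: 7.5
tcp_pos: [0.5314, 0.2221, 0.0521]
tcp_rot: [[-0.0, 0.241, -0.97], [-0.0, -0.97, -0.241], [-1.0, 0.0, 0.0]]
contact_force: [-0.3, -0.4, -0.8]
width: 0.037
```

Call:
move_arm(translation=[[0.1,0,0],[0.1,0,0],[0,0,0],[0,0,0],[0,0,0],[0,0,0],[0,0,0],[0,0,0]], yaw=[0,0,0,0,0,0,0,0])

```text
time_s: 8.3
tcp_pos: [0.5314, 0.2221, 0.0503]
tcp_rot: [[-0.0, 0.241, -0.97], [-0.0, -0.97, -0.241], [-1.0, 0.0, 0.0]]
contact_force: [-0.3, -0.0, -1.4]
width: 0.0373
```

Call:
move_arm(translation=[[0.1,0,0],[0,0,0],[0.1,0,0],[0,0,0],[0,0,0],[0,0,0],[0,0,0],[0,0,0]], yaw=[0,0,0,0,0,0,0,0])

```text
time_s: 9.1
tcp_pos: [0.5318, 0.2223, 0.05]
tcp_rot: [[0.001, 0.242, -0.97], [0.0, -0.97, -0.242], [-1.0, 0.0, -0.001]]
contact_force: [-6.8, -2.5, 13.7]
width: 0.0373
```

Call:
move_arm(translation=[[0,0,0],[0,0,0],[0,0,0],[0,0,0],[0,0,0],[0,0,0],[0,0,0],[0,0,0]], yaw=[0,0,0,0,0,0,0,0], gripper=6.2)

```text
time_s: 9.9
tcp_pos: [0.5314, 0.2221, 0.0482]
tcp_rot: [[-0.0, 0.241, -0.97], [-0.0, -0.97, -0.241], [-1.0, 0.0, 0.0]]
contact_force: [0.3, -0.7, -0.1]
width: 0.0621
```

Call:
move_arm(translation=[[-0.8,0,0],[-1.5,0,0],[-2.0,0,0],[-2.5,0,0],[-2.5,0,0],[-2.0,0,0],[0,0,0],[0,0,0]], yaw=[0,0,0,0,0,0,0,0])

```text
time_s: 10.7
tcp_pos: [0.532, 0.2223, 0.1626]
tcp_rot: [[0.002, 0.241, -0.97], [0.001, -0.97, -0.241], [-1.0, -0.0, -0.002]]
contact_force: [0.4, 1.6, -0.6]
width: 0.0616
```

```bash
python3 -c "
from h import *
go((.3985,-.288,.16),1.057)
import cv2
a=cv2.cvtColor(grab_frame('scene'),cv2.COLOR_RGB2BGR)
c=cv2.cvtColor(grab_frame('wrist'),cv2.COLOR_RGB2BGR)
cv2.imwrite('pics/p2.png',np.hstack([cv2.resize(a[70:250,250:450],(400,360)),cv2.resize(c,(400,360))]))"
```

```text
t 10.7 tcp [0.532  0.2223 0.1626] shift cm [ 0.19 46.3  25.27] turn -0.813 w 0.0616 f [ 0.4  1.6 -0.6] q [0.31 0.13 1.66 0.   1.35 1.63]
```

View pics/p2.png

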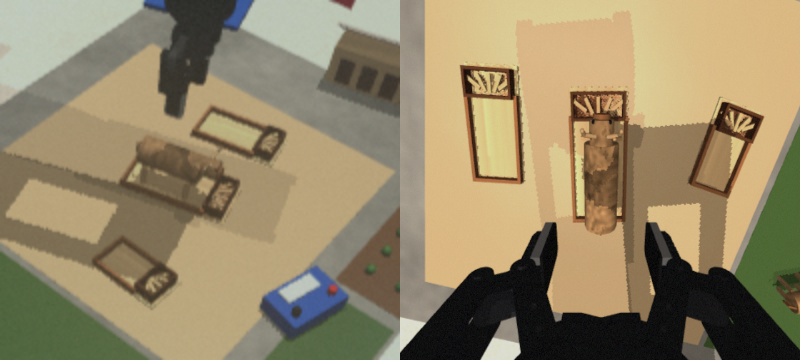

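Bull stands in the big stall; rear top edge at about (600,232) in the right half. I'll compare with a projection.

```bash
cat >> h.py <<'E'
def w2wrist(p,s=None):
    s=s or state();i=camera_info("wrist");H=i["hand_eye"]
    t=s["tcp_rot"].T@(np.array(p)-s["tcp_pos"]);c=H[:3,:3].T@(t-H[:3,3]);q=i["K"]@(c*[1,-1,-1]);return (q[:2]/q[2]).round(1)
def model(mid,yaw,pts):
    c,s=np.cos(yaw),np.sin(yaw);return [np.array([mid[0]+c*x-s*y,mid[1]+s*x+c*y,z]) for x,y,z in pts]
E
python3 -c "
from h import *
for n,m,y,pts in [('bull rear L,R bottom, top, front top',(.5315,.2222),.245,[(-.042,.019,.046),(-.042,-.019,.046),(-.042,0,.027),(-.042,0,.065),(.042,0,.065)]),('stall corners inner back/foot',(.5315,.2222),.245,[(-.059,.036,.011),(-.059,-.036,.011),(.055,.032,.018),(.055,-.032,.018)])]:
  print(n,[w2wrist(p) for p in model(m,y,pts)])
import cv2
c=cv2.cvtColor(grab_frame('wrist'),cv2.COLOR_RGB2BGR)[90:290,200:360]
cv2.imwrite('pics/p3.png',cv2.resize(c,(480,600),interpolation=cv2.INTER_CUBIC))"
```

```text
bull rear L,R bottom, top, front top [array([258.7, 259. ]), array([303.5, 259. ]), array([281.1, 249.2]), array([281.1, 270.2]), array([281. , 164.1])]
stall corners inner back/foot [array([244.2, 258. ]), array([318.1, 258. ]), array([242.8, 139.1]), array([319.3, 139. ])]
```

View pics/p3.png

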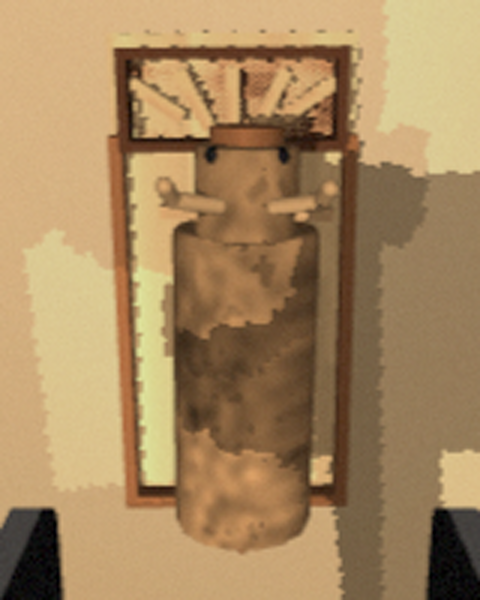

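The bull's rear is at (281,272), against a predicted 270. It is about 2 mm back and 2–3 mm to the side of the stall middle, well within tolerance. On to the cow.

Call:
move_arm(translation=[[0,2.0,1.1],[0,3.5,1.9],[0,4,2.2],[0,4,2.2],[0,4,2.2],[0,4,2.2],[0,4,2.2],[0,4,2.2]], yaw=[0,0,0,0,0,0,0,0], gripper=7.5)

```text
time_s: 11.65
tcp_pos: [0.444, -0.1046, 0.1603]
tcp_rot: [[-0.002, 0.242, -0.97], [0.001, -0.97, -0.242], [-1.0, -0.001, 0.001]]
contact_force: [1.4, 0.3, -0.2]
width: 0.0752
```

Call:
move_arm(translation=[[0,4,2.2],[0,4,2.2],[0,4,2.2],[0,3,1.5],[0,1.8,0.9],[0,0,0],[0,0,0],[0,0,0]], yaw=[0,0,0,0,0,-0.14,-0.14,-0.14])

```text
time_s: 12.45
tcp_pos: [0.3978, -0.2878, 0.1599]
tcp_rot: [[-0.002, 0.62, -0.785], [0.002, -0.785, -0.62], [-1.0, -0.003, 0.0]]
contact_force: [1.0, -0.3, 0.5]
width: 0.0751
```

Call:
move_arm(translation=[[0,0,0],[0,0,0],[0,0,0],[0,0,0],[0,0,0],[0,0,0],[0,0,0],[0,0,0]], yaw=[-0.14,-0.14,-0.11,0,0,0,0,0])

```text
time_s: 13.25
tcp_pos: [0.3986, -0.288, 0.1612]
tcp_rot: [[-0.0, 0.869, -0.495], [0.0, -0.495, -0.869], [-1.0, -0.0, -0.0]]
contact_force: [-0.5, -0.1, -0.4]
width: 0.075
```

```bash
python3 - <<'E'
from h import *
import cv2
go((.3985,-.288,.041),1.057)
s=state();cv2.imwrite('pics/w2.png',cv2.cvtColor(grab_frame("wrist"),cv2.COLOR_RGB2BGR))
print([w2wrist(p,s) for p in model((.3985,-.288),1.057,[(-.03,0,.053),(.03,0,.053),(.054,0,.045)])])
E
```

```text
t 13.25 tcp [ 0.3986 -0.288   0.1612] shift cm [ 1.202e+01 -1.000e-02  1.000e-02] turn -0.004 w 0.075 f [-0.5 -0.1 -0.4] q [-0.73 -0.1   1.89  0.    1.35 -0.21]
[array([281.2, 250.5]), array([280.9, 178.4]), array([280.8, 145.1])]
```

View pics/w2.png

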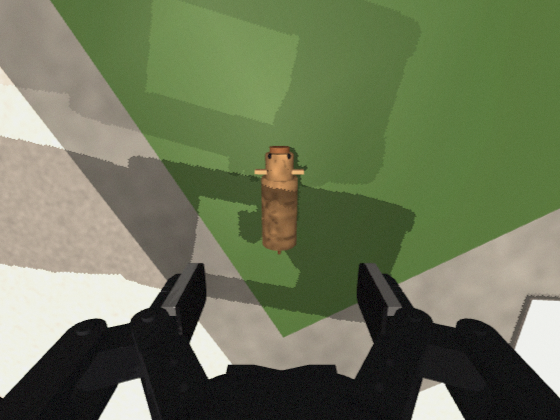

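Cow matches: nose (280,147), rear (280,249). Descend and grip.

Call:
move_arm(translation=[[1.5,0,0],[2.5,0,0],[2.5,0,0],[2.0,0,0],[1.5,0,0],[1.0,0,0],[0.7,0,0],[0.3,0,0]], yaw=[0,0,0,0,0,0,0,0])

```text
time_s: 14.1
tcp_pos: [0.3984, -0.2878, 0.0405]
tcp_rot: [[-0.001, 0.869, -0.494], [0.001, -0.494, -0.869], [-1.0, -0.001, -0.0]]
contact_force: [-1.2, 0.2, 1.0]
width: 0.0752
```

Call:
move_arm(translation=[[0,0,0],[0,0,0],[0,0,0],[0,0,0],[0,0,0],[0,0,0],[0,0,0],[0,0,0]], yaw=[0,0,0,0,0,0,0,0], gripper=2.3)

```text
time_s: 14.9
tcp_pos: [0.3991, -0.2884, 0.042]
tcp_rot: [[0.001, 0.869, -0.494], [-0.001, -0.494, -0.869], [-1.0, 0.001, 0.0]]
contact_force: [-0.8, 0.7, 6.5]
width: 0.0292
```

Call:
move_arm(translation=[[-0.8,0,0],[-1.5,0,0],[-2.0,0,0],[-2.5,0,0],[-2.5,0,0],[-2.0,0,0],[-1,0,0],[0,0,0]], yaw=[0,0,0,0.12,0.15,0.15,0.15,0.15])

```text
time_s: 15.7
tcp_pos: [0.3995, -0.2888, 0.1668]
tcp_rot: [[0.003, 0.322, -0.947], [-0.002, -0.947, -0.322], [-1.0, 0.003, -0.002]]
contact_force: [0.4, -0.1, -1.2]
width: 0.0289
```

```bash
python3 -c "
from h import *
go((.5331,.3572,.15),.183)"
```

```text
t 15.7 tcp [ 0.3995 -0.2888  0.1668] shift cm [  1.57 -56.87 -33.43] turn 0.145 w 0.0289 f [ 0.4 -0.1 -1.2] q [-0.73 -0.11  1.89  0.    1.36  0.51]
```

Call:
move_arm(translation=[[0,-1.5,-0.9],[0,-3.0,-1.8],[0,-3.9,-2.3],[0,-3.9,-2.3],[0,-3.9,-2.3],[0,-3.9,-2.3],[0,-3.9,-2.3],[0,-3.9,-2.3]], yaw=[0,0,0,0,0,0,0,0])

```text
time_s: 16.5
tcp_pos: [0.463, 0.0315, 0.1647]
tcp_rot: [[0.0, 0.328, -0.945], [-0.0, -0.945, -0.328], [-1.0, 0.0, -0.0]]
contact_force: [0.8, -0.6, 0.2]
width: 0.0292
```

Call:
move_arm(translation=[[0,-3.9,-2.3],[0,-3.9,-2.3],[0,-3.9,-2.3],[0,-3.9,-2.3],[0,-3.9,-2.3],[0,-3.9,-2.3],[0,-3.5,-2.0],[0,-2.2,-1.1]], yaw=[0,0,0,0,0,0,0,0])

```text
time_s: 17.3
tcp_pos: [0.5271, 0.3628, 0.1642]
tcp_rot: [[-0.0, 0.329, -0.944], [0.0, -0.944, -0.329], [-1.0, -0.001, 0.0]]
contact_force: [-0.4, -0.1, -1.3]
width: 0.0293
```

Call:
move_arm(translation=[[0,0,0],[0,0,0],[0,0,0],[0,0,0],[0,0,0],[0,0,0],[0,0,0],[0,0,0]], yaw=[0.05,0.05,0.045,0,0,0,0,0])

```text
time_s: 18.1
tcp_pos: [0.5275, 0.3599, 0.1643]
tcp_rot: [[-0.0, 0.188, -0.982], [0.0, -0.982, -0.188], [-1.0, -0.0, 0.0]]
contact_force: [-0.8, -0.8, -0.3]
width: 0.0295
```

```bash
python3 - <<'E'
from h import *
import cv2
go((.5331,.359,.045),.183)
s=state();c=cv2.cvtColor(grab_frame("wrist"),cv2.COLOR_RGB2BGR)
a=cv2.cvtColor(grab_frame('scene'),cv2.COLOR_RGB2BGR)
cv2.imwrite('pics/w3.png',np.hstack([cv2.resize(a[70:250,250:450],(400,420)),c[:,80:480]]))
print([w2wrist(p,s) for p in model((.5331,.3572),.183,[(-.046,.031,.011),(-.046,-.031,.011),(.042,.027,.018),(.042,-.027,.018),(.07,.027,.018),(.07,-.027,.018)])])
E
```

```text
t 18.1 tcp [0.5275 0.3599 0.1643] shift cm [11.93  0.19 -0.54] turn 0.006 w 0.0295 f [-0.8 -0.8 -0.3] q [0.52 0.29 1.47 0.   1.38 1.9 ]
[array([252.7, 240. ]), array([316.8, 240.5]), array([254.4, 149. ]), array([317.4, 149.4]), array([253.7, 114.8]), array([318.8, 115.3])]
```

View pics/w3.png

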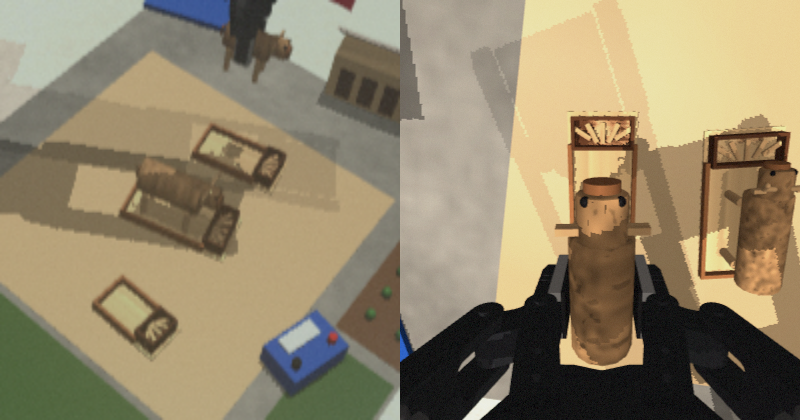

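The stall's manger at (252–317, row 117) agrees within 2 mm of prediction; the cow is level. Lowering.

Call:
move_arm(translation=[[1.5,0.1,-0.3],[2.5,0.1,-0.25],[2.5,0,0],[2.0,0,0],[1.5,0,0],[1.0,0,0],[0.6,0,0],[0.2,0,0]], yaw=[0,0,0,0,0,0,0,0])

```text
time_s: 19.0
tcp_pos: [0.5333, 0.359, 0.0459]
tcp_rot: [[-0.0, 0.188, -0.982], [-0.0, -0.982, -0.188], [-1.0, 0.0, 0.0]]
contact_force: [-0.2, -0.2, 0.3]
width: 0.0294
```

Call:
move_arm(translation=[[0.1,0,0],[0,0,0],[0.1,0,0],[0,0,0],[0,0,0],[0,0,0],[0,0,0],[0,0,0]], yaw=[0,0,0,0,0,0,0,0])

```text
time_s: 19.8
tcp_pos: [0.5339, 0.3594, 0.0451]
tcp_rot: [[0.001, 0.188, -0.982], [0.001, -0.982, -0.188], [-1.0, -0.001, -0.002]]
contact_force: [1.3, 0.9, 5.2]
width: 0.0288
```

Contact with the floor. Release and rise.

Call:
move_arm(translation=[[0,0,0],[0,0,0],[0,0,0],[0,0,0],[0,0,0],[0,0,0],[0,0,0],[0,0,0]], yaw=[0,0,0,0,0,0,0,0], gripper=5.2)

```text
time_s: 20.6
tcp_pos: [0.5333, 0.359, 0.0443]
tcp_rot: [[0.0, 0.188, -0.982], [0.0, -0.982, -0.188], [-1.0, -0.0, -0.0]]
contact_force: [0.3, 0.2, -0.8]
width: 0.0517
```

Call:
move_arm(translation=[[-0.8,0,0],[-1.5,0,0],[-2.0,0,0],[-2.5,0,0],[-2.5,0,0],[-2.0,0,0],[-0.5,0,0],[0,0,0]], yaw=[0,0,0,0,0,0,0,0])

```text
time_s: 21.4
tcp_pos: [0.5341, 0.3595, 0.1644]
tcp_rot: [[0.003, 0.188, -0.982], [0.002, -0.982, -0.188], [-1.0, -0.001, -0.003]]
contact_force: [0.2, -0.9, -1.5]
width: 0.0523
```

```bash
python3 - <<'E'
from h import *
import cv2
go((.4579,-.0957,.16),-1.126)
s=state();c=cv2.cvtColor(grab_frame("wrist"),cv2.COLOR_RGB2BGR)
cv2.imwrite('pics/w4.png',cv2.resize(c[90:290,200:460],(780,600),interpolation=cv2.INTER_CUBIC))
for p in model((.5331,.3585),.183,[(-.03,0,.056),(.03,0,.056),(-.046,.031,.011),(-.046,-.031,.011)]): print((w2wrist(p,s)-[200,90])*3)
E
```

```text
t 21.4 tcp [0.5341 0.3595 0.1644] shift cm [ 0.34 43.28 16.03] turn 1.315 w 0.0523 f [ 0.2 -0.9 -1.5] q [0.51 0.3  1.46 0.   1.38 1.89]
[246.3 485.7]
[248.1 270.3]
[150.6 469.2]
[341.4 470.4]
```

View pics/w4.png

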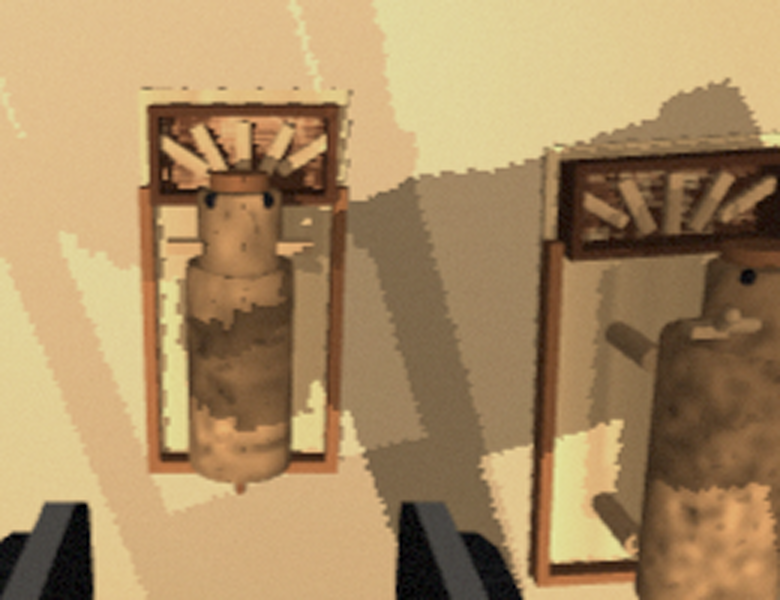

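Cow is centred in the middle stall (rear at (241,482) vs predicted (246,486)). Now the calf.

Call:
move_arm(translation=[[0,2.0,0.8],[0,3.5,1.3],[0,4.4,1.6],[0,4.4,1.6],[0,4.4,1.6],[0,4.4,1.6],[0,4.4,1.6],[0,4.4,1.6]], yaw=[0,0,0,0,0,0,0,0], gripper=6.0)

```text
time_s: 22.25
tcp_pos: [0.4765, 0.0221, 0.1607]
tcp_rot: [[-0.002, 0.188, -0.982], [0.0, -0.982, -0.188], [-1.0, -0.001, 0.002]]
contact_force: [0.7, 0.1, 0.2]
width: 0.0598
```

Call:
move_arm(translation=[[0,4.4,1.6],[0,4.0,1.5],[0,2.0,0.8],[0,1.0,0.4],[0,0,0],[0,0,0],[0,0,0],[0,0,0]], yaw=[0,0,0,0,0.145,0.145,0.145,0.145])

```text
time_s: 23.05
tcp_pos: [0.4569, -0.0954, 0.1612]
tcp_rot: [[-0.002, -0.386, -0.922], [0.001, -0.922, 0.386], [-1.0, -0.0, 0.002]]
contact_force: [-0.4, -0.3, -0.5]
width: 0.0598
```

Call:
move_arm(translation=[[0,0,0],[0,0,0],[0,0,0],[0,0,0],[0,0,0],[0,0,0],[0,0,0],[0,0,0]], yaw=[0.145,0.145,0.145,0.145,0.145,0,0,0])

```text
time_s: 23.85
tcp_pos: [0.4572, -0.0959, 0.1619]
tcp_rot: [[-0.001, -0.897, -0.443], [0.0, -0.443, 0.897], [-1.0, 0.0, 0.001]]
contact_force: [-0.2, 0.4, -0.2]
width: 0.0598
```

```bash
python3 - <<'E'
from h import *
import cv2
go((.4579,-.0957,.037),-1.126)
s=state();cv2.imwrite('pics/w5.png',cv2.cvtColor(grab_frame("wrist"),cv2.COLOR_RGB2BGR))
print([w2wrist(p,s) for p in model((.4579,-.0957),-1.126,[(-.02,0,.046),(.02,0,.046),(.042,0,.04)])])
E
```

```text
t 23.85 tcp [ 0.4572 -0.0959  0.1619] shift cm [12.49 -0.08 -0.02] turn 0.014 w 0.0598 f [-0.2  0.4 -0.2] q [-0.32 -0.17  1.96  0.    1.36  2.37]
[array([279.8, 234.9]), array([280.5, 188.1]), array([280.9, 159.1])]
```

View pics/w5.png

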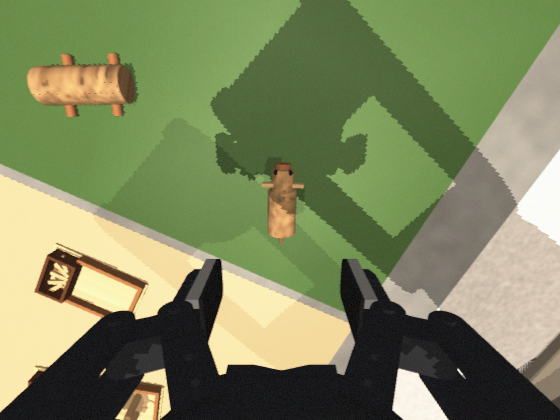

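Calf at nose (283,164), rear (282,237): about 2 mm back from prediction, so I'll shift slightly.

Call:
move_arm(translation=[[1.5,0.05,0.2],[2.5,0,0],[2.5,0,0],[2.0,0,0],[1.8,0,0],[1.2,0,0],[0.7,0,0],[0.3,0,0]], yaw=[0,0,0,0,0,0,0,0])

```text
time_s: 24.7
tcp_pos: [0.4556, -0.0946, 0.0365]
tcp_rot: [[-0.001, -0.898, -0.439], [0.0, -0.439, 0.898], [-1.0, 0.001, 0.001]]
contact_force: [0.9, 1.0, 1.0]
width: 0.0597
```

Call:
move_arm(translation=[[0,0,0],[0,0,0],[0,0,0],[0,0,0],[0,0,0],[0,0,0],[0,0,0],[0,0,0]], yaw=[0,0,0,0,0,0,0,0], gripper=1.7)

```text
time_s: 25.5
tcp_pos: [0.4568, -0.095, 0.0382]
tcp_rot: [[0.002, -0.898, -0.439], [-0.001, -0.439, 0.898], [-1.0, -0.001, -0.001]]
contact_force: [-0.6, -0.3, 6.6]
width: 0.0232
```

Call:
move_arm(translation=[[-0.8,0,0],[-1.5,0,0],[-2.0,0,0],[-2.5,0,0],[-2.5,0,0],[-2.0,0,0],[-1,0,0],[0,0,0]], yaw=[0,0,0,-0.14,-0.14,-0.14,-0.14,-0.14])

```text
time_s: 26.3
tcp_pos: [0.4571, -0.0951, 0.1629]
tcp_rot: [[0.003, -0.399, -0.917], [-0.001, -0.917, 0.399], [-1.0, -0.0, -0.004]]
contact_force: [0.9, 0.6, -0.4]
width: 0.0232
```

Call:
move_arm(translation=[[0,0,0],[0,0,0],[0,0,0],[0,0,0],[0,0,0],[0,0,0],[0,0,0],[0,0,0]], yaw=[-0.14,-0.14,-0.12,0,0,0,0,0])

```text
time_s: 27.1
tcp_pos: [0.456, -0.0947, 0.1603]
tcp_rot: [[-0.0, -0.017, -1.0], [0.0, -1.0, 0.017], [-1.0, -0.0, 0.0]]
contact_force: [-1.3, -0.2, 0.1]
width: 0.023
```

```bash
python3 -c "
from h import *
go((.5784,.0757,.15),-.04)"
```

```text
t 27.1 tcp [ 0.456  -0.0947  0.1603] shift cm [  1.03 -17.25 -11.94] turn 0.023 w 0.023 f [-1.3 -0.2  0.1] q [-0.31 -0.18  1.96  0.    1.36  1.27]
```

Call:
move_arm(translation=[[0,-1.5,-1.0],[0,-3,-2],[0,-3.5,-2.4],[0,-3.5,-2.4],[0,-3,-2.1],[0,-2,-1.5],[0,-0.7,-0.5],[0,0,0]], yaw=[0,0,0,0,0,0,0,0.02])

```text
time_s: 27.9
tcp_pos: [0.5779, 0.076, 0.16]
tcp_rot: [[-0.001, -0.036, -0.999], [-0.0, -0.999, 0.036], [-1.0, 0.0, 0.001]]
contact_force: [-0.9, 0.1, -0.3]
width: 0.0232
```

Call:
move_arm(translation=[[0,0,0],[0,0,0],[0,0,0],[0,0,0],[0,0,0],[0,0,0],[0,0,0],[0,0,0]], yaw=[0,0,0,0,0,0,0,0])

```text
time_s: 28.7
tcp_pos: [0.5778, 0.0753, 0.1603]
tcp_rot: [[0.0, -0.036, -0.999], [0.0, -0.999, 0.036], [-1.0, -0.0, -0.0]]
contact_force: [0.2, -0.2, 0.4]
width: 0.0231
```

```bash
python3 - <<'E'
from h import *
import cv2
go((.5784,.0757,.041),-.04)
s=state();c=cv2.cvtColor(grab_frame("wrist"),cv2.COLOR_RGB2BGR)
cv2.imwrite('pics/w6.png',c)
print([w2wrist(p,s) for p in model((.5784,.0742),-.04,[(-.034,.027,.011),(-.034,-.027,.011),(.03,.023,.018),(.03,-.023,.018),(.058,.023,.018),(.058,-.023,.018)])])
E
```

```text
t 28.7 tcp [0.5778 0.0753 0.1603] shift cm [11.93 -0.04 -0.06] turn 0.004 w 0.0231 f [ 0.2 -0.2  0.4] q [0.04 0.15 1.64 0.   1.35 1.65]
[array([253.8, 234.4]), array([310.7, 234.7]), array([256. , 168.8]), array([309.3, 169.1]), array([255.3, 135.5]), array([310.5, 135.8])]
```

View pics/w6.png

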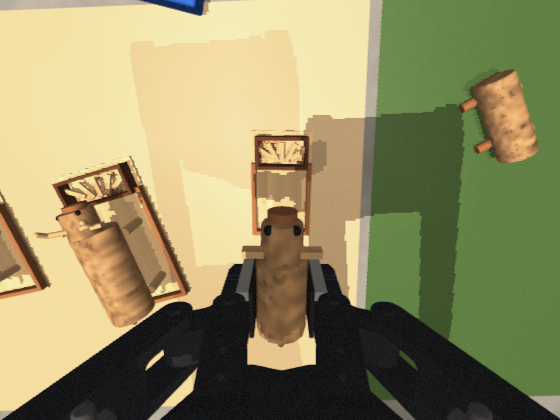

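Small manger at (254–309, row 136) as predicted. Lowering.

Call:
move_arm(translation=[[1.5,0,-0.05],[2.5,0,0],[2.5,0,0],[2.0,0,0],[1.5,0,0],[1.0,0,0],[0.6,0,0],[0.3,0,0]], yaw=[0,0,0,0,0,0,0,0])

```text
time_s: 29.55
tcp_pos: [0.5784, 0.0753, 0.0412]
tcp_rot: [[0.0, -0.036, -0.999], [-0.0, -0.999, 0.036], [-1.0, 0.0, -0.0]]
contact_force: [-5.1, 0.3, 16.6]
width: 0.0232
```

Call:
move_arm(translation=[[0.1,0,0],[0,0,0],[0.1,0,0],[0,0,0],[0,0,0],[0,0,0],[0,0,0],[0,0,0]], yaw=[0,0,0,0,0,0,0,0])

```text
time_s: 30.35
tcp_pos: [0.5794, 0.0753, 0.0412]
tcp_rot: [[0.002, -0.036, -0.999], [0.0, -0.999, 0.036], [-1.0, -0.0, -0.002]]
contact_force: [-3.2, -0.2, 9.8]
width: 0.0232
```

Call:
move_arm(translation=[[0,0,0],[0,0,0],[0,0,0],[0,0,0],[0,0,0],[0,0,0],[0,0,0],[0,0,0]], yaw=[0,0,0,0,0,0,0,0], gripper=4.6)

```text
time_s: 31.15
tcp_pos: [0.5783, 0.0753, 0.0393]
tcp_rot: [[-0.0, -0.036, -0.999], [0.0, -0.999, 0.036], [-1.0, -0.0, 0.0]]
contact_force: [0.8, -0.4, -0.7]
width: 0.0456
```

Call:
move_arm(translation=[[-0.8,0,0],[-1.5,0,0],[-2.0,0,0],[-2.5,0,0],[-2.5,0,0],[-2.5,0,0],[-2.0,0,0],[-2,0,0]], yaw=[0,0,0,0,0,0,0,0])

```text
time_s: 31.95
tcp_pos: [0.5787, 0.0753, 0.2003]
tcp_rot: [[0.002, -0.036, -0.999], [0.0, -0.999, 0.036], [-1.0, -0.0, -0.002]]
contact_force: [0.1, -0.2, -0.9]
width: 0.0458
```

Call:
move_arm(translation=[[-0.5,0,1],[0,0,2],[0,0,2.5],[0,0,2.5],[0,0,2],[0,0,1],[0,0,0],[0,0,0]], yaw=[0,0,0,0,0,0,0,0])

```text
time_s: 32.75
tcp_pos: [0.4688, 0.0792, 0.2026]
tcp_rot: [[0.001, -0.036, -0.999], [0.0, -0.999, 0.036], [-1.0, -0.0, -0.001]]
contact_force: [-0.7, 0.1, -0.3]
width: 0.0461
```

```bash
python3 - <<'E'
from h import *
import cv2
s=state();print(s["time_s"],s["tcp_pos"],s["contact_force"].round(1),s["width"])
c=cv2.cvtColor(grab_frame("wrist"),cv2.COLOR_RGB2BGR);a=cv2.cvtColor(grab_frame("scene"),cv2.COLOR_RGB2BGR)
cv2.imwrite('pics/w7.png',np.vstack([np.hstack([c[40:300,80:480]]*1+[a[60:320,160:560]])]))
E
```

```text
32.75 [0.46879689 0.07924474 0.20261817] [-0.7  0.1 -0.3] 0.04609700688627203
```

View pics/w7.png

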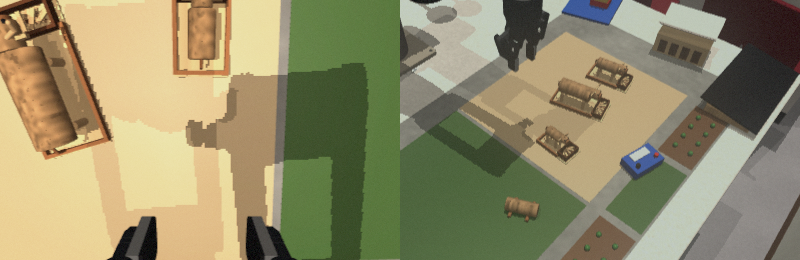

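All three stand in their stalls. One last top check.

```bash
python3 - <<'E'
from h import *
import cv2
c=cv2.cvtColor(grab_frame("top"),cv2.COLOR_RGB2BGR)
cv2.imwrite('pics/t2.png',cv2.resize(c[175:295,105:265],(800,600),interpolation=cv2.INTER_CUBIC))
def w2top(p):
    i=camera_info("top");T=i["cam_to_world"];q=T[:3,:3].T@(np.array(p)-T[:3,3]);q=i["K"]@(q*[1,-1,-1]);return (q[:2]/q[2]-[104.6,174.6])*5
for n,m,y,b,z in [("bull",(.5315,.2235),.245,.042,.05),("cow",(.5331,.3585),.183,.03,.045),("calf",(.5784,.0750),-.04,.02,.04)]:
    print(n,"rear,front of body",[w2top(p).round() for p in model(m,y,[(-b,0,z),(b,0,z)])])
a=cv2.imread('pics/top0.png').astype(int);d=np.abs(c.astype(int)-a).max(2)
for n,(x,y) in dict(log=(325,190),tree=(404,159),box=(211,138)).items(): print(n,d[y-18:y+18,x-20:x+20].mean().round(1))
E
```

```text
bull rear,front of body [array([402., 386.]), array([364., 211.])]
cow rear,front of body [array([107., 354.]), array([ 88., 227.])]
calf rear,front of body [array([702., 247.]), array([707., 163.])]
log 6.7
tree 6.2
box 8.5
```

View pics/t2.png

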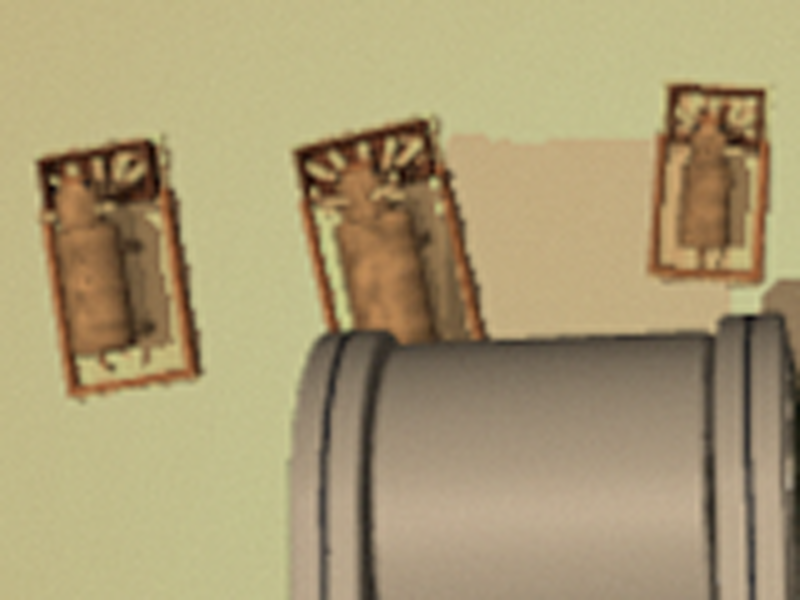

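```bash
python3 -c "
from cell import *
print(job_done(), state()['time_s'])"
```

```text
the job is handed in; nothing more can be done
the job is handed in; nothing more can be done
```

The bull, the cow and the calf were placed one after another in the big, middle and small stalls, all standing with their heads to the manger. I handed the job in at about 33 s of the 102 s allowed, with the gripper open, raised clear and touching nothing; handing in gives no verdict.

- **Position:** In the last pictures the cow and calf were within about 2 mm of their stall middles. The bull was about 3 mm to the side and 2–3 mm back, which is within tolerance. In the last top view the arm hid the bull's rear, so its lengthwise position comes from the wrist picture taken just after it was released.
- **Bystanders:** I kept clear of the log, tree and battery box. Comparing the first and last top pictures there showed only a small difference, and I saw no sign that they had moved.
- **Disagreements:** The big stall's sideways position differed by about 2.5 mm between the top and wrist cameras, about what the calibration allows. I shifted the cow's and calf's targets by about 1.5–2 mm to allow for it. No check failed.

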